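Sort four wrench sockets by size on the rack strip

TASK

Put the four loose steel sockets standing on the bench away on the rack strip, one standing upright on each black rubber seat, well centred, in order of size: the largest on the seat next to the end with the upright post, then ever smaller towards the flat end.

Things in the scene. Friction and masses are not known exactly. Their poses are not given: they have to be found in the camera images.
- socket_a: the smallest and shortest of four round deep steel wrench sockets, standing upright on the bench top with a round recess in its upper face; diameter 26 mm all the way up, height 50 mm, under 0.8 kg. Origin: centre of its underside; z up along its axis.
- socket_b: the second smallest of four round deep steel wrench sockets, standing upright on the bench top with a round recess in its upper face; diameter 34 mm all the way up, height 58 mm, under 0.8 kg. Origin: centre of its underside; z up along its axis.
- socket_c: the second largest of four round deep steel wrench sockets, standing upright on the bench top with a round recess in its upper face; diameter 42 mm all the way up, height 66 mm, under 0.8 kg. Origin: centre of its underside; z up along its axis.
- socket_d: the largest and tallest of four round deep steel wrench sockets, standing upright on the bench top with a round recess in its upper face; diameter 52 mm all the way up, height 74 mm, under 0.8 kg. Origin: centre of its underside; z up along its axis.
- seat_1: seat at the end of the row towards +y: fixed flat black rubber disc, diameter 60 mm, 3 mm thick, lying on the 10 mm thick aluminium rack strip (80 mm wide, 440 mm long), so its top face is 13 mm above the bench. The four seats are alike, in a straight row, 80 mm centre to centre. Origin: centre of the disc's underside; its y axis runs along the row, towards seat_1; its x axis runs across the strip, away from the robot.
- seat_2: seat second from the +y end: fixed flat black rubber disc, diameter 60 mm, 3 mm thick, lying on the 10 mm thick aluminium rack strip (80 mm wide, 440 mm long), so its top face is 13 mm above the bench. The four seats are alike, in a straight row, 80 mm centre to centre. Origin: centre of the disc's underside; its y axis runs along the row, towards seat_1; its x axis runs across the strip, away from the robot.
- seat_3: seat third from the +y end: fixed flat black rubber disc, diameter 60 mm, 3 mm thick, lying on the 10 mm thick aluminium rack strip (80 mm wide, 440 mm long), so its top face is 13 mm above the bench. The four seats are alike, in a straight row, 80 mm centre to centre. Origin: centre of the disc's underside; its y axis runs along the row, towards seat_1; its x axis runs across the strip, away from the robot.
- seat_4: seat at the end of the row towards -y: fixed flat black rubber disc, diameter 60 mm, 3 mm thick, lying on the 10 mm thick aluminium rack strip (80 mm wide, 440 mm long), so its top face is 13 mm above the bench. The four seats are alike, in a straight row, 80 mm centre to centre. Origin: centre of the disc's underside; its y axis runs along the row, towards seat_1; its x axis runs across the strip, away from the robot.
- end_post: fixed black end block of the strip with an upright post: steel rod 18 mm thick with a black ball on top, 73 mm above its underside; base 70 mm across the strip by 44 mm along it, 12 mm high. It stands on the strip at either end of the row, 70 mm from the centre of the end seat. Origin: centre of its underside.
- end_low: fixed black end block at the other end of the strip, same base, flat with no post (15 mm high), 70 mm from the centre of its end seat. Origin: centre of its underside.
Mind the look-alikes: they are no part of the job. Leave any brown, turquoise or yellow look-alike of the socket_b alone.

How it is judged:
By the outcome, as a careful person would: the job done as asked, in the order asked, and still so for the second after the job is handed in, with the robot touching nothing.
It also fails if it takes over 96 s, if anything falls off the work surface, if the arm or the gripper's body presses on something with over 40 N, if the wrist force passes 120 N, or if a joint passes its speed limit or range.

ROBOT

A 6-joint arm with a two-finger parallel gripper is mounted at the origin on the work surface. World frame = base frame: x ahead of the robot, y to its left, z up, the work surface at z = 0. Lengths are in mm, angles in rad, forces in N, time in s.
With the tool pointing down it reaches from about 275 to 775 mm from the base axis. Payload 14.6 kg.
Tool frame: the origin (TCP) lies at the very end of the fingers, on their centre line; the grasp point (between the pads) lies 19 mm behind it; z points along the fingers, y is the direction in which the jaws open and shut (so a half turn about z gives the same grasp; the last joint's range is limited). The gripper opens to 85 mm and grips with 20 to 120 N. Pads are 22 mm wide; open, the fingers measure 114 mm over their backs; the gripper's body (76 mm by 85 mm) begins 54 mm behind the grasp point. The pads swing forward as they close: fully open they stand 13 mm farther back than shut.
Start: joints at [0.992, 0.263, -0.048, 1.259, 0, 1.415], TCP at [215.899, 478.556, 231.278] pointing down, gripper open.
Joint ranges: [-2.65, 2.65], [-0.89, 1.7], [-1.18, 1.37], [-2.13, 2.11], [-1.35, 1.29], [-3.14, 3.14]. Speed limits (rad/s): [1.89, 1.89, 2.57, 2.79, 3.14, 3.14].

INTERFACE

Orientations are given as a unit quaternion [x, y, z, w].
In Python, from plant import robot gives the robot as it stands. The module is installed in compiled form; this text tells all that it offers.
- The arm moves only by the tool send_rows, never from a script. Its argument "increments" is a list of rows, each a list of 3 entries, a list of its own where there are three numbers: the closure, from 0 (fully open) to 1 (shut), then the shift along the tool's x, y, z in cm, then the turn about the tool's z in degrees. A call has exactly 5 rows; each row shifts and turns the pose as measured when the row begins, along the tool's axes as they then stand; what a row does not reach is not made up. A row lasts 1/12 s, in which the tool goes at most 41.7 mm and 7.16 degrees, less where a joint would pass 70% of its speed; a pose out of reach is approached as far as the arm can. A call with a gripper value outside its range is refused whole. The fingers move at their own pace and stop on an object; the grip force is fixed at half the most. Time passes only in rows, so rows that do not move let the fingers close, or fill a call up. It gives the time, the measured TCP pose, the force and the opening at its end, in the units of the state.
- robot.state(): the state, without advancing time (a new reading comes with each control period).
- robot.get_image(name): name is "side" or "top" or "wrist"; returns the picture (480x640x3 uint8, red, green, blue); there is no depth.
- robot.calibration(name): a dict with "K" (3x3 intrinsics, pixels), "origin" and "attitude" of the camera in the world. Camera axes: x right, y up, looking along -z (the intrinsics and any distortion apply to the point x, -y, -z); pixel columns grow to the right and rows downward; lengths in mm; the calibration is good to about 2 mm. A picture is of the moment at which its call begins: read the wrist's pose just before it. calibration takes no time and is no camera call; for the wrist camera it gives the pose at the moment of the call.
- robot.sign_off(): hands the job in, once; it reports no verdict.
The state is a dict: "clock": time; "qpos": joint angles; "joint_vel": joint speeds; "joint_torque": joint torques, N m; "ee_pos": TCP position; "eef_rot": TCP orientation; "contact_force": force on the tool from outside, world axes, zero at the start; "wrist_torque": the same for the moment, N m; "grip_width": opening from 0.0 (shut) to 1.0 (fully open).
Only numpy, scipy, OpenCV 4.12 (cv2) and the standard library are available. Lean on these libraries where they do the work, as an engineer would, in place of code of your own. Each camera call takes 0.05 s, during which the arm holds its last target. There are 200 camera calls.

## Working session

There is one attempt and no reset: what is moved stays moved. The work goes in short steps, Python scripts to look and compute and a tool call to move; the robot and the scene stay as the last step left them, time stands still between calls to the robot, and variables do not carry over. Pictures are saved under pics/ and viewed, about 12 in all and at most 16, crops included, and the job is handed in when it is done.

Besides the shell and the picture viewer there is one more tool, called after "Call:" in YAML: its name, and indented under it one key for each argument. send_rows: Moves the arm, as the interface text tells. Its arguments: {"type":"object","properties":{"increments":{"type":"array","items":{"type":"array"}}},"required":["increments"]}

```bash
mkdir -p pics; python3 - <<'E'
from plant import robot
import cv2
print(robot.state())
for n in("top","side"):
    im=robot.get_image(n);cv2.imwrite(f"pics/{n}0.png",im[:,:,::-1]);print(n,robot.calibration(n))
print(robot.calibration("wrist"))
E
```

```text
{'clock': 0.0, 'qpos': array([ 9.91725627e-01,  2.63545619e-01, -4.89419691e-02,  1.25938901e+00,
        2.25475640e-05,  1.41549529e+00]), 'joint_vel': array([ 0.00165163,  0.00172425, -0.00021793, -0.00067679, -0.00204029,
       -0.001783  ]), 'joint_torque': array([-5.69682434e-04, -6.37604284e+01,  3.84565580e+01,  1.35842903e-02,
       -2.35229589e-05,  3.66997790e-05]), 'ee_pos': array([215.72937475, 478.33261586, 230.81148205]), 'eef_rot': array([ 2.10302928e-01,  9.77636122e-01, -5.00084157e-04, -2.04425916e-04]), 'contact_force': array([ 0.95583822,  0.37892197, -0.23060793]), 'wrist_torque': array([-0.01094894,  0.01515414,  0.04725915]), 'grip_width': 0.9968834191745808}
top {'K': array([[530.07096347,   0.        , 320.07682797],
       [  0.        , 530.07096347, 239.64868078],
       [  0.        ,   0.        ,   1.        ]]), 'origin': array([425.28765058,  54.16697036, 930.87820962]), 'attitude': array([-0.0413663 ,  0.04839841,  0.70695704, -0.70438495])}
side {'K': array([[486.52611288,   0.        , 313.17956793],
       [  0.        , 486.52611288, 246.57018789],
       [  0.        ,   0.        ,   1.        ]]), 'origin': array([ 391.50706242, -787.73160778,  530.09330541]), 'attitude': array([ 0.49831226, -0.04747089, -0.08354582,  0.86165626])}
{'K': array([[395.81744594,   0.        , 317.21712707],
       [  0.        , 395.81744594, 242.44547707],
       [  0.        ,   0.        ,   1.        ]]), 'origin': array([145.18462397, 510.20207279, 372.87694408]), 'attitude': array([-0.12833205, -0.08236205,  0.53612689,  0.83025017])}
```

View pics/top0.png

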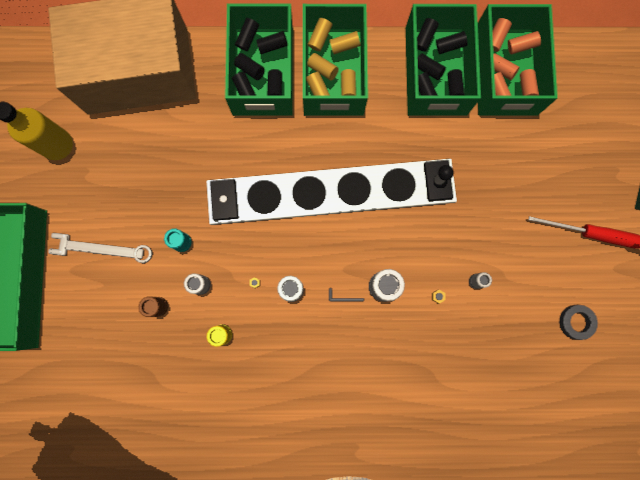

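View pics/side0.png

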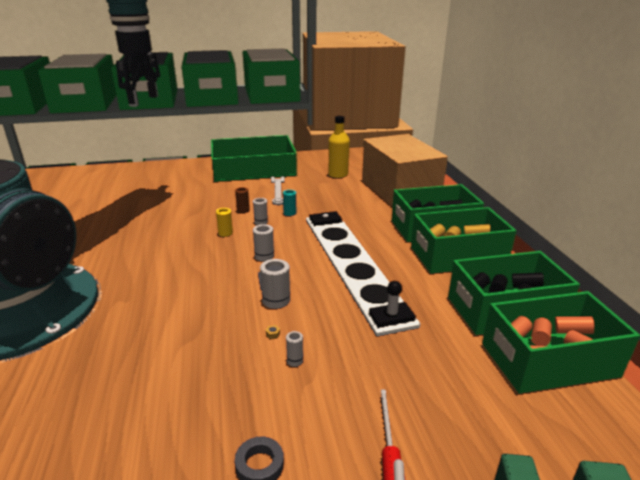

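Top view, image up = +x and left = +y. Sockets: d (388,285), c (290,289), b (196,284), a (481,281). These could be mistaken for socket_b: turquoise (176,240), brown (151,307), yellow (218,336). I'll avoid all three. The post is at the right (−y) end, so d→seat_4, c→seat_3, b→seat_2, a→seat_1.

```bash
cat > h.py <<'E'
import numpy as np, cv2
from scipy.spatial.transform import Rotation as R
from scipy.optimize import least_squares
from plant import robot
DIM=dict(a=(13,50),b=(17,58),c=(21,66),d=(26,74))
def proj(P,c):
    p=(np.atleast_2d(P)-c["origin"])@R.from_quat(c["attitude"]).as_matrix()
    p=p*[1,-1,-1]; q=p@c["K"].T
    return q[:,:2]/q[:,2:]
def ray(uv,c,z):
    d=np.linalg.solve(c["K"],[*uv,1])*[1,-1,-1]
    d=R.from_quat(c["attitude"]).as_matrix()@d
    return (c["origin"]+d*(z-c["origin"][2])/d[2])[:2]
T=np.linspace(0,2*np.pi,72)
def circ(x,y,z,r): return np.c_[x+r*np.cos(T),y+r*np.sin(T),np.full(72,z)]
def sil(x,y,z0,r,h,c):
    return cv2.convexHull(proj(np.r_[circ(x,y,z0,r),circ(x,y,z0+h,r)],c).astype(np.float32))[:,0]
def cen(p):
    m=cv2.moments(p.astype(np.float32).reshape(-1,1,2)); return np.array([m["m10"],m["m01"]])/m["m00"]
def blob(mask,uv,rad=40):
    n,l,s,ce=cv2.connectedComponentsWithStats(mask.astype(np.uint8))
    i=min((i for i in range(1,n) if s[i,4]>60),key=lambda i:np.hypot(*(ce[i]-uv)))
    m=(l==i).astype(np.uint8); k=max(cv2.findContours(m,0,1)[0],key=cv2.contourArea)
    return k[:,0].astype(float)
E
python3 - <<'E'
from h import *
im=cv2.imread("pics/top0.png");c=robot.calibration("top")
hsv=cv2.cvtColor(im,cv2.COLOR_BGR2HSV);S,V=hsv[...,1],hsv[...,2]
big=cv2.resize(im[150:350,130:510],None,fx=2,fy=2,interpolation=cv2.INTER_CUBIC)
def draw(p,col):cv2.polylines(big,[np.round((p-[130,150]+.5)*2).astype(int)],True,col)
for n,uv in dict(s1=(264,197),s2=(309,193),s3=(354,189),s4=(399,185)).items():
    k=blob(V<60,uv);e=cen(k);xy=ray(e,c,13);print(n,xy,cv2.contourArea(k.astype(np.float32)));draw(proj(circ(*xy,13,30),c),(0,0,255))
for n,uv in dict(a=(481,281),b=(196,284),c=(290,289),d=(388,285)).items():
    r,h=DIM[n];k=blob(S<90,uv);e=cen(cv2.convexHull(k.astype(np.float32))[:,0]);x0=ray(e,c,h/2)
    q=least_squares(lambda q:cen(sil(*q,0,r,h,c))-e,x0,diff_step=1e-3).x
    print(n,q,cv2.contourArea(cv2.convexHull(k.astype(np.float32))),cv2.contourArea(sil(*q,0,r,h,c)))
    draw(sil(*q,0,r,h,c),(255,0,0));draw(proj(circ(*q,h,r),c),(0,255,0))
cv2.imwrite("pics/crop0.png",big)
E
```

```text
s1 [619.21245414 143.69708031] 782.5
s2 [626.34836311  64.48810535] 771.0
s3 [633.29191971 -14.93478698] 773.0
s4 [640.39123651 -94.25423131] 767.5
a [ 469.76747931 -227.88065691] 269.0 321.335222304333
b [465.44576023 253.31911996] 420.0 475.1420267573558
c [456.62603395  95.05237052] 507.5 551.144393583294
d [461.75284719 -64.94228549] 875.0 947.1848896327429
```

View pics/crop0.png

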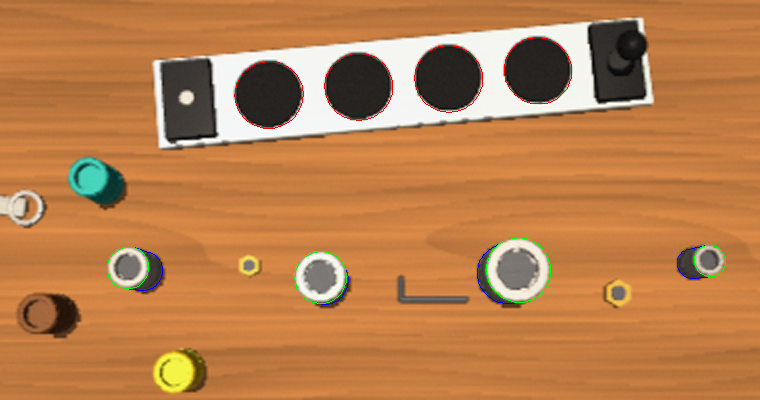

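```bash
cat > plan.py <<'E'
import sys
from h import *
# plan.py x y z cw_deg n : rows in tool axes
x,y,z,cw,n=map(float,sys.argv[1:6]);n=int(n);s=robot.state()
M=R.from_quat(s["eef_rot"]).as_matrix();c0=np.degrees(np.arctan2(M[0,1],M[1,1]))
w=(np.array([x,y,z])-s["ee_pos"])/n;dt=(cw-c0)/n
print("pos",s["ee_pos"].round(1),"cw",c0.round(2),"tilt",M[:,2].round(4),"t",s["clock"].round(2),"step mm",np.linalg.norm(w).round(1))
for i in range(n):
    a=np.radians(c0+dt*i);yt=np.array([np.sin(a),np.cos(a),0]);xt=np.array([-np.cos(a),np.sin(a),0])
    print([round(w@xt/10,2),round(w@yt/10,2),round(-w[2]/10,2)],round(dt,2))
E
python3 plan.py 465.4 253.3 130 90 10
```

```text
Traceback (most recent call last):
  File "plan.py", line 7, in <module>
    print("pos",s["ee_pos"].round(1),"cw",c0.round(2),"tilt",M[:,2].round(4),"t",s["clock"].round(2),"step mm",np.linalg.norm(w).round(1))
                                                                                 ^^^^^^^^^^^^^^^^
AttributeError: 'float' object has no attribute 'round'
```

```bash
sed -i 's/s\["clock"\].round(2)/round(s["clock"],2)/' plan.py; python3 plan.py 465.4 253.3 130 90 10
```

```text
pos [215.8 478.4 230.9] cw 24.28 tilt [-5.e-04 -8.e-04 -1.e+00] t 0.1 step mm 35.1
[np.float64(-3.2), np.float64(-1.03), np.float64(1.01)] 6.57
[np.float64(-3.3), np.float64(-0.65), np.float64(1.01)] 6.57
[np.float64(-3.35), np.float64(-0.27), np.float64(1.01)] 6.57
[np.float64(-3.36), np.float64(0.11), np.float64(1.01)] 6.57
[np.float64(-3.32), np.float64(0.5), np.float64(1.01)] 6.57
[np.float64(-3.24), np.float64(0.88), np.float64(1.01)] 6.57
[np.float64(-3.12), np.float64(1.24), np.float64(1.01)] 6.57
[np.float64(-2.96), np.float64(1.59), np.float64(1.01)] 6.57
[np.float64(-2.76), np.float64(1.92), np.float64(1.01)] 6.57
[np.float64(-2.52), np.float64(2.22), np.float64(1.01)] 6.57
```

Call:
send_rows:
  increments:
    - [0,[-3.2,-1.0,1.0],6.6]
    - [0,[-3.3,-0.6,1.0],6.6]
    - [0,[-3.4,-0.3,1.0],6.6]
    - [0,[-3.4,0.1,1.0],6.6]
    - [0,[-3.3,0.5,1.0],6.6]

```text
clock: 0.52
ee_pos: [341.1, 365.2, 179.4]
eef_rot: [0.484, 0.875, 0.001, -0.001]
contact_force: [-0.1, 0.4, 0.6]
grip_width: 1.001
```

Call:
send_rows:
  increments:
    - [0,[-3.2,0.9,1.0],6.6]
    - [0,[-3.1,1.2,1.0],6.6]
    - [0,[-3.0,1.6,1.0],6.6]
    - [0,[-2.8,1.9,1.0],6.6]
    - [0,[-2.5,2.2,1.0],6.6]

```text
clock: 0.93
ee_pos: [466.5, 242.3, 126.0]
eef_rot: [0.723, 0.691, -0.0, -0.001]
contact_force: [0.5, 0.2, 0.1]
grip_width: 0.997
```

```bash
python3 plan.py 465.4 253.3 130 90 5
```

```text
pos [466.5 242.3 126. ] cw 92.56 tilt [-0.0017  0.0011 -1.    ] t 0.93 step mm 2.3
[np.float64(0.22), np.float64(-0.03), np.float64(-0.08)] -0.51
[np.float64(0.22), np.float64(-0.03), np.float64(-0.08)] -0.51
[np.float64(0.22), np.float64(-0.03), np.float64(-0.08)] -0.51
[np.float64(0.22), np.float64(-0.03), np.float64(-0.08)] -0.51
[np.float64(0.22), np.float64(-0.02), np.float64(-0.08)] -0.51
```

Call:
send_rows:
  increments:
    - [0,[1.1,-0.1,-0.4],-2.5]
    - [0,[0,0,0],0]
    - [0,[0,0,0],0]
    - [0,[0,0,0],0]
    - [0,[0,0,0],0]

```text
clock: 1.35
ee_pos: [468.7, 248.1, 126.8]
eef_rot: [0.712, 0.702, -0.003, -0.001]
contact_force: [-0.5, 0.5, 0.5]
grip_width: 1.001
```

```bash
python3 plan.py 465.4 253.3 130 90 1; python3 - <<'E'
from h import *
c=robot.calibration("wrist");im=robot.get_image("wrist")[:,:,::-1].copy()
cv2.imwrite("pics/w1raw.png",im)
cv2.polylines(im,[sil(465.4,253.3,0,17,58,c).round().astype(int)],True,(255,0,0))
cv2.polylines(im,[proj(circ(465.4,253.3,58,17),c).round().astype(int)],True,(0,255,0))
cv2.imwrite("pics/w1.png",im);print(c)
E
```

```text
pos [468.7 248.1 126.8] cw 90.87 tilt [-0.0055 -0.0015 -1.    ] t 1.35 step mm 7.0
[np.float64(0.52), np.float64(-0.34), np.float64(-0.32)] -0.87
{'K': array([[395.81744594,   0.        , 317.21712707],
       [  0.        , 395.81744594, 242.44547707],
       [  0.        ,   0.        ,   1.        ]]), 'origin': array([470.20597413, 325.40101679, 268.60261019]), 'attitude': array([-0.1531938 ,  0.00377362, -0.00724685,  0.98816239])}
```

View pics/w1.png

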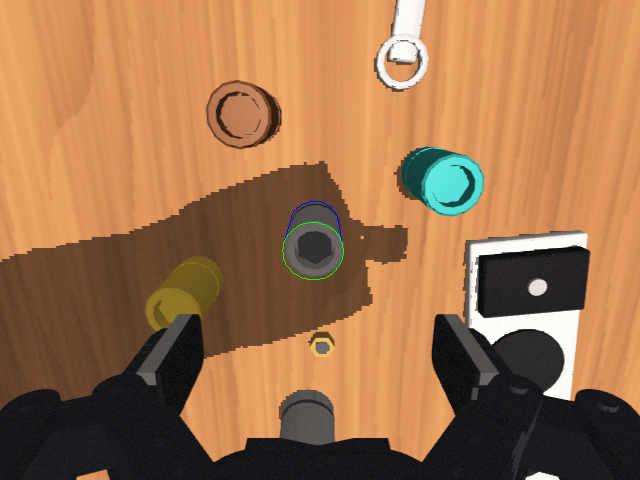

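The wrist overlay sits on the steel socket_b (hex centre 315,248) to within about 1 mm. The turquoise, brown and yellow ones are at (450,185), (240,112) and (175,305). Descending.

Call:
send_rows:
  increments:
    - [0,[0.2,-0.1,2.2],-0.4]
    - [0,[0.2,-0.1,2.2],-0.2]
    - [0,[0.1,-0.1,2.2],-0.2]
    - [0,[0.1,0,2.2],0]
    - [0,[0,0,1.4],0]

```text
clock: 1.82
ee_pos: [465.5, 257.9, 25.9]
eef_rot: [0.705, 0.709, 0.002, 0.001]
contact_force: [0.1, -0.1, 0.2]
grip_width: 0.999
```

```bash
python3 plan.py 465.7 253.6 20 90 3
```

```text
pos [465.5 257.9  25.9] cw 89.68 tilt [ 0.0037  0.0019 -1.    ] t 1.82 step mm 2.4
[np.float64(-0.14), np.float64(0.01), np.float64(0.2)] 0.11
[np.float64(-0.14), np.float64(0.01), np.float64(0.2)] 0.11
[np.float64(-0.14), np.float64(0.01), np.float64(0.2)] 0.11
```

Call:
send_rows:
  increments:
    - [0,[-0.2,0,0.3],0]
    - [0,[-0.1,0,0.2],0]
    - [0,[-0.1,0,0.1],0]
    - [0,[0,0,0],0]
    - [0,[0,0,0],0]

```text
clock: 2.23
ee_pos: [463.5, 254.6, 19.6]
eef_rot: [0.704, 0.71, 0.001, 0.0]
contact_force: [-0.6, -0.1, 0.1]
grip_width: 1.0
```

Call:
send_rows:
  increments:
    - [0,[-0.1,0.2,0],0.3]
    - [0.2,[0,0,0],0.2]
    - [1,[0,0,0],0]
    - [1,[0,0,0],0]
    - [1,[0,0,0],0]

```text
clock: 2.65
ee_pos: [467.4, 254.0, 22.0]
eef_rot: [0.708, 0.707, 0.003, 0.001]
contact_force: [0.1, 0.2, -0.3]
grip_width: 0.455
```

Call:
send_rows:
  increments:
    - [1,[0,0,0],0]
    - [1,[0,0,0],0]
    - [1,[0,0,0],0]
    - [1,[0,0,0],0]
    - [1,[0,0,0],0]

```text
clock: 3.07
ee_pos: [467.3, 254.0, 22.2]
eef_rot: [0.707, 0.707, 0.003, 0.001]
contact_force: [-0.0, 0.1, 1.4]
grip_width: 0.384
```

Call:
send_rows:
  increments:
    - [1,[0,0,-3.0],0]
    - [1,[-1,0.5,-3.0],0]
    - [1,[-2.5,2.0,-0.5],0]
    - [1,[-3,2.5,0],0]
    - [1,[-3,2.5,0],0]

```text
clock: 3.48
ee_pos: [538.7, 160.1, 89.3]
eef_rot: [0.704, 0.71, 0.001, -0.0]
contact_force: [0.4, 0.7, -2.2]
grip_width: 0.383
```

```bash
python3 plan.py 626.3 64.9 75 90 5
```

```text
pos [538.7 160.1  89.3] cw 89.54 tilt [ 0.0015  0.0023 -1.    ] t 3.48 step mm 26.0
[np.float64(-1.92), np.float64(1.74), np.float64(0.29)] 0.09
[np.float64(-1.91), np.float64(1.74), np.float64(0.29)] 0.09
[np.float64(-1.91), np.float64(1.74), np.float64(0.29)] 0.09
[np.float64(-1.91), np.float64(1.75), np.float64(0.29)] 0.09
[np.float64(-1.91), np.float64(1.75), np.float64(0.29)] 0.09
```

Call:
send_rows:
  increments:
    - [1,[-2.4,2.2,0.6],0]
    - [1,[-2.4,2.2,0.4],0]
    - [1,[-2.0,1.8,0.4],0]
    - [1,[-1.2,1.1,0],0]
    - [1,[-0.6,0.6,0],0]

```text
clock: 3.9
ee_pos: [624.8, 65.2, 74.4]
eef_rot: [0.706, 0.709, 0.002, 0.001]
contact_force: [0.3, 0.1, -1.6]
grip_width: 0.384
```

Call:
send_rows:
  increments:
    - [1,[0,0,0],0]
    - [1,[0,0,0],0]
    - [1,[0,0,0],0]
    - [1,[0,0,0],0]
    - [1,[0,0,0],0]

```text
clock: 4.32
ee_pos: [623.1, 66.7, 73.7]
eef_rot: [0.706, 0.709, 0.001, -0.0]
contact_force: [0.2, -0.0, -1.3]
grip_width: 0.382
```

```bash
python3 plan.py 626.3 64.9 75 90 5 | head -2; python3 - <<'E'
from h import *
s=robot.state();c=robot.calibration("wrist");im=robot.get_image("wrist")[:,:,::-1].copy()
cv2.imwrite("pics/w2raw.png",im)
p=s["ee_pos"];b=p-[0,.4,22.2]
cv2.polylines(im,[proj(circ(*b[:2],b[2]+58,17),c).round().astype(int)],True,(0,255,0))
cv2.polylines(im,[proj(circ(*b[:2],b[2],17),c).round().astype(int)],True,(255,0,0))
for q in ((619.2,143.7),(626.3,64.5),(633.3,-14.9)):
    cv2.polylines(im,[proj(circ(*q,13,30),c).round().astype(int)],True,(0,0,255))
cv2.imwrite("pics/w2.png",im)
E
```

```text
pos [623.1  66.7  73.7] cw 89.74 tilt [ 9.0e-04  2.2e-03 -1.0e+00] t 4.32 step mm 0.8
[np.float64(-0.04), np.float64(0.06), np.float64(-0.03)] 0.05
```

View pics/w2.png

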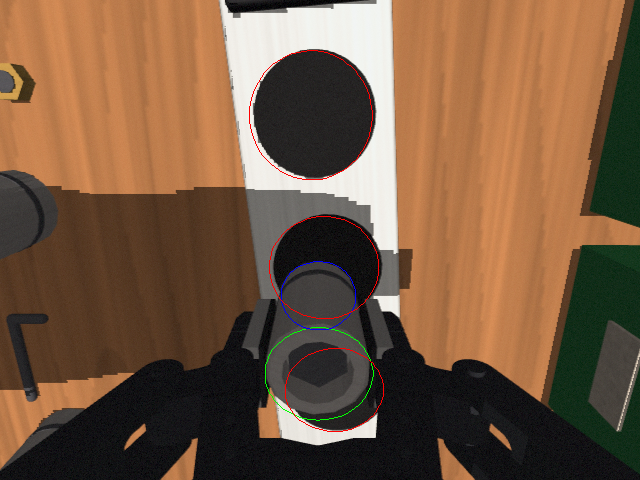

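Seat overlays from the top camera agree with the wrist view to about 1 px (seat_1 at 314,115, seat_2 at 326,267), and the held socket sits where predicted. Lowering.

Call:
send_rows:
  increments:
    - [1,[-0.1,0.2,0.8],0]
    - [1,[-0.1,0.1,0.8],0]
    - [1,[0,0,0.8],0]
    - [1,[0,0,0.5],0]
    - [1,[0,0,0.2],0]

```text
clock: 4.78
ee_pos: [625.8, 66.2, 40.1]
eef_rot: [0.705, 0.709, 0.001, -0.0]
contact_force: [-0.8, 0.4, -2.7]
grip_width: 0.39
```

Call:
send_rows:
  increments:
    - [1,[0,0,0],0]
    - [1,[0,0,0],0]
    - [1,[0,0,0],0]
    - [1,[0,0,0],0]
    - [1,[0,0,0],0]

```text
clock: 5.2
ee_pos: [625.4, 66.0, 39.1]
eef_rot: [0.705, 0.709, 0.001, -0.001]
contact_force: [0.5, -0.3, -1.6]
grip_width: 0.384
```

Call:
send_rows:
  increments:
    - [1,[-0.1,0.1,0.1],0]
    - [1,[-0.1,0.1,0.1],0]
    - [1,[0,0,0.1],0]
    - [1,[0,0,0.05],0]
    - [1,[0,0,0],0]

```text
clock: 5.62
ee_pos: [628.2, 63.7, 36.0]
eef_rot: [0.705, 0.709, 0.001, -0.0]
contact_force: [-0.3, -0.2, -3.0]
grip_width: 0.386
```

Call:
send_rows:
  increments:
    - [1,[0.1,-0.15,0],0]
    - [1,[0,0,0],0]
    - [1,[0,0,0],0]
    - [1,[0,0,0],0]
    - [1,[0,0,0],0]

```text
clock: 6.03
ee_pos: [626.3, 64.9, 36.0]
eef_rot: [0.705, 0.709, 0.001, -0.0]
contact_force: [0.2, -0.9, -1.4]
grip_width: 0.383
```

Call:
send_rows:
  increments:
    - [1,[0,0,0.1],0]
    - [1,[0,0,0.1],0]
    - [1,[0,0,0],0]
    - [1,[0,0,0],0]
    - [1,[0,0,0],0]

```text
clock: 6.45
ee_pos: [626.7, 65.0, 35.8]
eef_rot: [0.705, 0.709, 0.002, 0.0]
contact_force: [0.5, -1.4, -1.5]
grip_width: 0.383
```

Call:
send_rows:
  increments:
    - [0.4,[0,0,0.1],0]
    - [0,[0,0,0],0]
    - [0,[0,0,0],0]
    - [0,[0,0,0],0]
    - [0,[0,0,0],0]

```text
clock: 6.87
ee_pos: [627.0, 64.9, 34.4]
eef_rot: [0.705, 0.709, 0.002, 0.001]
contact_force: [-0.9, 0.6, -0.3]
grip_width: 1.003
```

Call:
send_rows:
  increments:
    - [0,[0,0,0],0]
    - [0,[0,0,-2.5],0]
    - [0,[0,0,-3],0]
    - [0,[0,0,-3],0]
    - [0,[0,0,-2],0]

```text
clock: 7.28
ee_pos: [623.6, 64.7, 138.1]
eef_rot: [0.705, 0.709, -0.001, -0.003]
contact_force: [0.3, 0.2, 0.5]
grip_width: 1.0
```

```bash
cat > chk.py <<'E'
import sys
from h import *
# chk.py name x y : fit centre of top face/silhouette of a socket seen by the wrist cam, standing at z0=13
n,x,y,f=sys.argv[1],float(sys.argv[2]),float(sys.argv[3]),sys.argv[4];z0=float(sys.argv[5]) if len(sys.argv)>5 else 13
r,h=DIM[n];s=robot.state();c=robot.calibration("wrist");im=robot.get_image("wrist")[:,:,::-1].copy()
cv2.imwrite(f"pics/{f}raw.png",im);print(s["ee_pos"].round(1))
cv2.polylines(im,[sil(x,y,z0,r,h,c).round().astype(int)],True,(255,0,0))
cv2.polylines(im,[proj(circ(x,y,z0+h,r),c).round().astype(int)],True,(0,255,0))
for q in ((619.2,143.7),(626.3,64.5),(633.3,-14.9),(640.4,-94.3)):
    cv2.polylines(im,[proj(circ(*q,13,30),c).round().astype(int)],True,(0,0,255))
cv2.imwrite(f"pics/{f}.png",im)
E
python3 chk.py b 626.7 64.6 w3; python3 plan.py 456.6 95 110 90 5
```

```text
[623.6  64.7 138.1]
pos [624.9  64.7 141.4] cw 89.64 tilt [-0.002   0.0023 -1.    ] t 7.33 step mm 34.8
[np.float64(0.63), np.float64(-3.36), np.float64(0.63)] 0.07
[np.float64(0.62), np.float64(-3.36), np.float64(0.63)] 0.07
[np.float64(0.62), np.float64(-3.36), np.float64(0.63)] 0.07
[np.float64(0.61), np.float64(-3.36), np.float64(0.63)] 0.07
[np.float64(0.61), np.float64(-3.36), np.float64(0.63)] 0.07
```

View pics/w3.png

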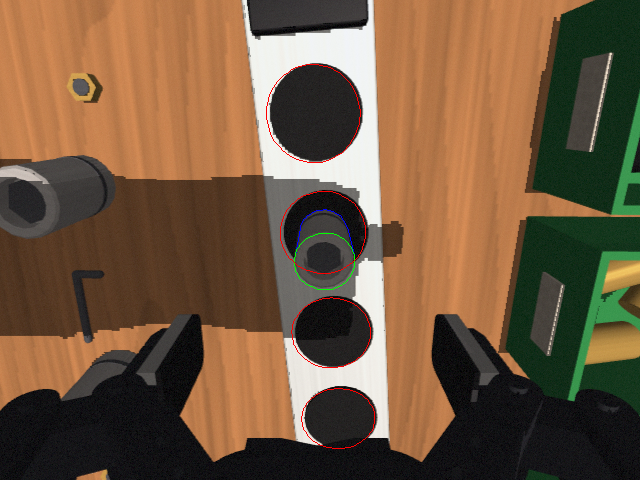

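Socket_b stands upright on seat_2: its top is at (323,258) against (324,261) predicted, with the seat disc around its base. Next is socket_c.

Call:
send_rows:
  increments:
    - [0,[0.6,-3.6,0.5],0]
    - [0,[0.6,-3.6,0.5],0]
    - [0,[0.6,-3.6,0.5],0]
    - [0,[0.6,-3.4,0.5],0]
    - [0,[0.4,-2.2,0.5],0]

```text
clock: 7.75
ee_pos: [461.0, 91.4, 116.4]
eef_rot: [0.706, 0.709, 0.003, 0.002]
contact_force: [1.3, 0.2, 0.8]
grip_width: 0.997
```

```bash
python3 plan.py 457 95.4 24 90 5|head -2
```

```text
pos [461.   91.4 116.4] cw 89.76 tilt [ 0.0075  0.002  -1.    ] t 7.75 step mm 18.5
[np.float64(0.08), np.float64(-0.08), np.float64(1.85)] 0.05
```

Call:
send_rows:
  increments:
    - [0,[0.2,0,1.8],0.1]
    - [0,[0.1,0,2.2],0]
    - [0,[0,0,2.2],0]
    - [0,[0,0,1.8],0]
    - [0,[0,0,0.7],0]

```text
clock: 8.17
ee_pos: [456.0, 95.9, 28.1]
eef_rot: [0.706, 0.709, 0.005, 0.003]
contact_force: [-1.0, -0.4, -0.6]
grip_width: 1.002
```

Call:
send_rows:
  increments:
    - [0,[0,0,0],0]
    - [0,[0,0,0],0]
    - [0,[0,0,0],0]
    - [0,[0,0,0],0]
    - [0,[0,0,0],0]

```text
clock: 8.58
ee_pos: [456.6, 95.8, 29.2]
eef_rot: [0.706, 0.709, 0.005, 0.003]
contact_force: [0.6, 0.7, -0.7]
grip_width: 1.005
```

Call:
send_rows:
  increments:
    - [0,[0,0,0.3],0]
    - [0,[0,0,0.2],0]
    - [0,[0,0,0],0]
    - [1,[0,0,0],0]
    - [1,[0,0,0],0]

```text
clock: 9.0
ee_pos: [457.9, 95.8, 25.1]
eef_rot: [0.706, 0.709, 0.006, 0.004]
contact_force: [-0.4, -0.7, 0.5]
grip_width: 0.748
```

Call:
send_rows:
  increments:
    - [1,[0,0,0],0]
    - [1,[0,0,0],0]
    - [1,[0,0,0],0]
    - [1,[0,0,0],0]
    - [1,[0,0,0],0]

```text
clock: 9.42
ee_pos: [457.8, 95.8, 25.5]
eef_rot: [0.706, 0.709, 0.006, 0.004]
contact_force: [-0.1, 0.1, -0.7]
grip_width: 0.478
```

Call:
send_rows:
  increments:
    - [1,[0,0,-3.0],0]
    - [1,[-2.5,0.5,-3.0],0]
    - [1,[-3.0,2.0,-0.3],0]
    - [1,[-2.5,3.0,0],0]
    - [1,[-2,3.2,0],0]

```text
clock: 9.83
ee_pos: [539.2, -3.6, 90.7]
eef_rot: [0.703, 0.711, 0.003, 0.001]
contact_force: [1.4, 0.4, -3.1]
grip_width: 0.477
```

```bash
python3 plan.py 633.4 -14.5 70 90 5|head -2
```

```text
pos [539.2  -3.6  90.7] cw 89.37 tilt [ 0.0063  0.0032 -1.    ] t 9.83 step mm 19.4
[np.float64(-0.24), np.float64(1.88), np.float64(0.41)] 0.13
```

Call:
send_rows:
  increments:
    - [1,[0,2.4,0.5],0.2]
    - [1,[-0.2,2.4,0.7],0.2]
    - [1,[-0.2,2.0,0.7],0.2]
    - [1,[0,1.0,0.2],0]
    - [1,[0,0.4,0.2],0]

```text
clock: 10.25
ee_pos: [629.8, -13.5, 65.9]
eef_rot: [0.709, 0.705, 0.004, 0.002]
contact_force: [-0.9, -0.0, -4.0]
grip_width: 0.479
```

Call:
send_rows:
  increments:
    - [1,[0,0,0],0]
    - [1,[0,0,0],0]
    - [1,[0,0,0],0]
    - [1,[0,0,0],0]
    - [1,[0,0,0],0]

```text
clock: 10.67
ee_pos: [627.0, -12.9, 64.6]
eef_rot: [0.709, 0.705, 0.002, 0.0]
contact_force: [0.3, 1.2, -3.9]
grip_width: 0.48
```

Call:
send_rows:
  increments:
    - [1,[-0.1,0.2,0.6],0]
    - [1,[0,0.2,0.6],0]
    - [1,[0,0.1,0.5],0]
    - [1,[0,0,0.3],0]
    - [1,[0,0,0],0]

```text
clock: 11.08
ee_pos: [631.9, -13.8, 43.4]
eef_rot: [0.709, 0.705, 0.003, 0.001]
contact_force: [-0.5, 0.1, -3.8]
grip_width: 0.476
```

Call:
send_rows:
  increments:
    - [1,[0,0,0],0]
    - [1,[0,0,0],0]
    - [1,[0,0,0],0]
    - [1,[0,0,0],0]
    - [1,[0,0,0],0]

```text
clock: 11.5
ee_pos: [631.8, -13.7, 43.2]
eef_rot: [0.709, 0.705, 0.002, 0.001]
contact_force: [0.6, -0.1, -3.5]
grip_width: 0.482
```

Call:
send_rows:
  increments:
    - [1,[-0.1,0.15,0.2],0]
    - [1,[0,0,0.15],0]
    - [1,[0,0,0],0]
    - [1,[0,0,0],0]
    - [1,[0,0,0],0]

```text
clock: 11.92
ee_pos: [633.7, -14.9, 39.6]
eef_rot: [0.709, 0.705, 0.003, 0.001]
contact_force: [0.5, -1.2, -3.8]
grip_width: 0.476
```

Call:
send_rows:
  increments:
    - [1,[0,0,0.1],0]
    - [1,[0,0,0.1],0]
    - [1,[0,0,0.1],0]
    - [1,[0,0,0],0]
    - [1,[0,0,0],0]

```text
clock: 12.33
ee_pos: [633.9, -14.9, 38.8]
eef_rot: [0.709, 0.705, 0.003, 0.002]
contact_force: [0.6, 0.3, -4.4]
grip_width: 0.478
```

Call:
send_rows:
  increments:
    - [1,[0,0,0.1],0]
    - [1,[0,0,0.2],0]
    - [1,[0,0,0.2],0]
    - [1,[0,0,0.2],0]
    - [1,[0,0,0.2],0]

```text
clock: 12.75
ee_pos: [634.1, -15.0, 38.2]
eef_rot: [0.709, 0.705, 0.005, 0.004]
contact_force: [-11.4, 0.0, 28.7]
grip_width: 0.481
```

Call:
send_rows:
  increments:
    - [1,[0,0,0],0]
    - [1,[0,0,0],0]
    - [0,[0,0,0],0]
    - [0,[0,0,0],0]
    - [0,[0,0,0],0]

```text
clock: 13.17
ee_pos: [634.6, -15.0, 39.0]
eef_rot: [0.709, 0.705, 0.005, 0.005]
contact_force: [-0.8, -0.1, -0.4]
grip_width: 0.883
```

Call:
send_rows:
  increments:
    - [0,[0,0,0],0]
    - [0,[0,0,-2.5],0]
    - [0,[0,0,-3],0]
    - [0,[0,0,-3],0]
    - [0,[0,0,-2],0]

```text
clock: 13.58
ee_pos: [630.5, -14.7, 142.0]
eef_rot: [0.709, 0.705, 0.002, 0.001]
contact_force: [0.6, -0.4, -0.2]
grip_width: 1.001
```

```bash
python3 plan.py 462 -64.9 125 90 5|head -2
```

```text
pos [630.5 -14.7 142. ] cw 90.3 tilt [ 0.0047  0.0015 -1.    ] t 13.58 step mm 35.3
[np.float64(-1.02), np.float64(-3.36), np.float64(0.34)] -0.06
```

Call:
send_rows:
  increments:
    - [0,[-1.0,-3.6,0.3],0]
    - [0,[-1.0,-3.6,0.3],0]
    - [0,[-1.0,-3.6,0.4],0]
    - [0,[-1.0,-3.4,0.4],0]
    - [0,[-0.6,-2.2,0.4],0]

```text
clock: 14.0
ee_pos: [470.5, -61.2, 127.1]
eef_rot: [0.708, 0.706, 0.007, 0.008]
contact_force: [0.4, -0.7, -0.2]
grip_width: 1.002
```

Call:
send_rows:
  increments:
    - [0,[0,0,0],0]
    - [0,[0,0,0],0]
    - [0,[0,0,0],0]
    - [0,[0,0,0],0]
    - [0,[0,0,0],0]

```text
clock: 14.42
ee_pos: [467.9, -61.8, 127.3]
eef_rot: [0.708, 0.706, 0.007, 0.008]
contact_force: [-0.4, 0.3, -0.0]
grip_width: 0.999
```

```bash
python3 plan.py 462 -64.9 27 90 5|head -2;python3 chk.py d 461.75 -64.9 w4 0
```

```text
pos [467.9 -61.8 127.3] cw 90.22 tilt [ 0.0216 -0.0018 -0.9998] t 14.42 step mm 20.1
[np.float64(-0.06), np.float64(-0.12), np.float64(2.01)] -0.04
[467.9 -61.8 127.3]
```

View pics/w4.png

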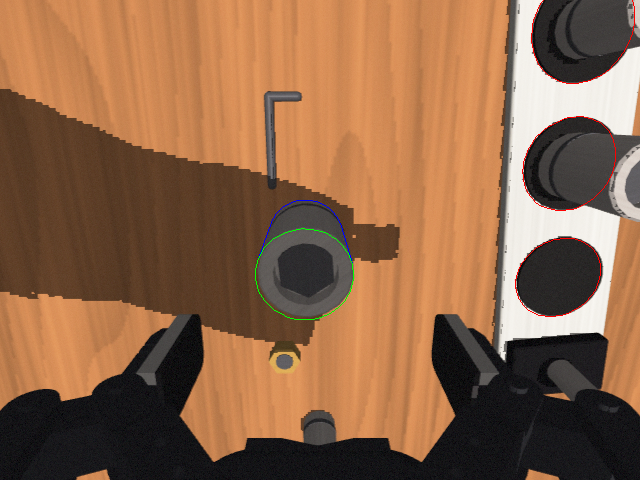

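Socket_d top is at (305,272) against (304,274) predicted, within 0.6 mm. Seats 2 and 3 are filled and sitting on their discs. The nut (285,360) and hex key are clear of the fingers. Descending.

Call:
send_rows:
  increments:
    - [0,[-0.1,-0.2,1.6],0]
    - [0,[-0.1,-0.2,2.2],0]
    - [0,[0,-0.2,2.2],0]
    - [0,[0,-0.1,2.0],0]
    - [0,[0,0,1.0],0]

```text
clock: 14.88
ee_pos: [469.0, -64.2, 36.0]
eef_rot: [0.707, 0.707, 0.009, 0.012]
contact_force: [0.7, -0.2, 0.8]
grip_width: 1.001
```

Call:
send_rows:
  increments:
    - [0,[0,0,0],0]
    - [0,[0,0,0],0]
    - [0,[0,0,0],0]
    - [0,[0,0,0],0]
    - [0,[0,0,0],0]

```text
clock: 15.3
ee_pos: [470.5, -63.7, 35.4]
eef_rot: [0.707, 0.707, 0.009, 0.011]
contact_force: [-0.0, 0.2, 1.3]
grip_width: 1.004
```

```bash
python3 plan.py 462 -64.4 29 90 5|head -2
```

```text
pos [470.5 -63.7  35.4] cw 89.96 tilt [ 0.0273 -0.0032 -0.9996] t 15.3 step mm 2.1
[np.float64(-0.01), np.float64(-0.17), np.float64(0.13)] 0.01
```

Call:
send_rows:
  increments:
    - [0,[-0.05,-0.3,0.2],0]
    - [0,[0,-0.3,0.2],0]
    - [0,[0,-0.2,0.1],0]
    - [0,[0,0,0],0]
    - [0,[0,0,0],0]

```text
clock: 15.72
ee_pos: [462.7, -64.6, 31.3]
eef_rot: [0.707, 0.707, 0.009, 0.012]
contact_force: [-0.5, -0.1, 0.3]
grip_width: 0.998
```

```bash
python3 plan.py 462 -64.4 29 90 5|head -2
```

```text
pos [462.7 -64.6  31.3] cw 89.96 tilt [ 0.0302 -0.0041 -0.9995] t 15.72 step mm 0.5
[np.float64(0.0), np.float64(-0.01), np.float64(0.05)] 0.01
```

Call:
send_rows:
  increments:
    - [0.5,[0,0,0.1],0]
    - [1,[0,0,0],0]
    - [1,[0,0,0],0]
    - [1,[0,0,0],0]
    - [1,[0,0,0],0]

```text
clock: 16.13
ee_pos: [462.6, -64.7, 30.8]
eef_rot: [0.707, 0.707, 0.009, 0.012]
contact_force: [0.5, -0.0, -1.8]
grip_width: 0.594
```

Call:
send_rows:
  increments:
    - [1,[0,0,0],0]
    - [1,[0,0,0],0]
    - [1,[0,0,0],0]
    - [1,[0,0,-1.0],0]
    - [1,[0,0,-2.5],0]

```text
clock: 16.55
ee_pos: [458.8, -63.6, 62.5]
eef_rot: [0.707, 0.707, 0.007, 0.009]
contact_force: [-0.1, -0.6, -6.9]
grip_width: 0.595
```

```bash
python3 plan.py 640 -94.3 80 90 5|head -2
```

```text
pos [458.8 -63.6  62.5] cw 89.97 tilt [ 0.0226 -0.002  -0.9997] t 16.55 step mm 36.9
[np.float64(-0.62), np.float64(3.62), np.float64(-0.35)] 0.01
```

Call:
send_rows:
  increments:
    - [1,[0,1.0,-2.2],0]
    - [1,[-0.8,3.0,-0.5],0]
    - [1,[-0.8,3.2,0],0]
    - [1,[-0.7,3.2,0],0]
    - [1,[-0.5,3.0,0],0]

```text
clock: 16.97
ee_pos: [589.8, -90.3, 95.6]
eef_rot: [0.707, 0.707, 0.006, 0.006]
contact_force: [0.5, -1.6, -5.9]
grip_width: 0.596
```

Call:
send_rows:
  increments:
    - [1,[-0.2,2.0,0.3],0]
    - [1,[-0.1,1.2,0.3],0]
    - [1,[0,0.6,0.3],0]
    - [1,[0,0,0.3],0]
    - [1,[0,0,0],0]

```text
clock: 17.38
ee_pos: [633.3, -94.2, 79.4]
eef_rot: [0.707, 0.707, 0.005, 0.005]
contact_force: [-0.8, 1.3, -6.6]
grip_width: 0.598
```

```bash
python3 plan.py 639.9 -94.5 46 90 5|head -2
```

```text
pos [633.3 -94.2  79.4] cw 89.98 tilt [ 1.450e-02  6.000e-04 -9.999e-01] t 17.38 step mm 6.8
[np.float64(-0.01), np.float64(0.13), np.float64(0.67)] 0.0
```

Call:
send_rows:
  increments:
    - [1,[0,0.2,0.6],0]
    - [1,[0,0.2,0.8],0]
    - [1,[0,0.1,0.8],0]
    - [1,[0,0,0.5],0]
    - [1,[0,0,0.1],0]

```text
clock: 17.8
ee_pos: [635.6, -93.4, 48.5]
eef_rot: [0.707, 0.707, 0.005, 0.004]
contact_force: [-0.4, 0.5, -6.4]
grip_width: 0.595
```

Call:
send_rows:
  increments:
    - [1,[0,0,0],0]
    - [1,[0,0,0],0]
    - [1,[0,0,0],0]
    - [1,[0,0,0],0]
    - [1,[0,0,0],0]

```text
clock: 18.22
ee_pos: [635.1, -93.4, 48.7]
eef_rot: [0.707, 0.707, 0.005, 0.004]
contact_force: [-0.4, 0.2, -5.8]
grip_width: 0.597
```

Need dx +4.9, dy −1.1, down ~4.

Call:
send_rows:
  increments:
    - [1,[-0.1,0.2,0.1],0]
    - [1,[0,0.2,0.1],0]
    - [1,[0,0,0.1],0]
    - [1,[0,0,0],0]
    - [1,[0,0,0],0]

```text
clock: 18.63
ee_pos: [640.1, -94.7, 46.1]
eef_rot: [0.707, 0.707, 0.005, 0.004]
contact_force: [0.4, -1.2, -6.1]
grip_width: 0.597
```

Call:
send_rows:
  increments:
    - [1,[0,0,0.1],0]
    - [1,[0,0,0.1],0]
    - [1,[0,0,0.1],0]
    - [1,[0,0,0.1],0]
    - [1,[0,0,0.1],0]

```text
clock: 19.05
ee_pos: [640.3, -94.5, 43.4]
eef_rot: [0.707, 0.707, 0.005, 0.005]
contact_force: [-5.8, 1.0, 9.9]
grip_width: 0.595
```

Contact. Releasing and heading for socket_a.

Call:
send_rows:
  increments:
    - [1,[0,0,0],0]
    - [1,[0,0,0],0]
    - [0,[0,0,0],0]
    - [0,[0,0,0],0]
    - [0,[0,0,0],0]

```text
clock: 19.47
ee_pos: [641.2, -94.7, 44.7]
eef_rot: [0.707, 0.707, 0.006, 0.006]
contact_force: [0.2, 1.4, 0.8]
grip_width: 0.984
```

Call:
send_rows:
  increments:
    - [0,[0,0,0],0]
    - [0,[0,0,-2.5],0]
    - [0,[0,0,-3],0]
    - [0,[0,0,-3],0]
    - [0,[0,0,-2],0]

```text
clock: 19.88
ee_pos: [637.3, -94.2, 149.1]
eef_rot: [0.707, 0.707, 0.004, 0.003]
contact_force: [0.6, -0.1, 0.3]
grip_width: 1.003
```

```bash
python3 plan.py 470 -227.8 110 90 7|head -2; python3 - <<'E'
from plant import robot;import cv2
cv2.imwrite("pics/top1.png",robot.get_image("top")[:,:,::-1])
E
```

```text
pos [637.3 -94.2 149.1] cw 89.98 tilt [ 0.0103  0.0016 -0.9999] t 19.88 step mm 31.1
[np.float64(-1.91), np.float64(-2.39), np.float64(0.56)] 0.0
```

Call:
send_rows:
  increments:
    - [0,[-1.9,-2.4,0.2],0]
    - [0,[-1.9,-2.4,0.3],0]
    - [0,[-1.9,-2.4,0.4],0]
    - [0,[-1.9,-2.4,0.5],0]
    - [0,[-1.9,-2.4,0.5],0]

```text
clock: 20.35
ee_pos: [521.3, -190.4, 133.9]
eef_rot: [0.704, 0.71, 0.008, 0.01]
contact_force: [0.8, -1.0, 0.1]
grip_width: 1.004
```

Call:
send_rows:
  increments:
    - [0,[-1.8,-2.0,0.5],0]
    - [0,[-1.0,-1.4,0.5],0]
    - [0,[-0.4,-0.7,0.5],0]
    - [0,[0,-0.2,0],0]
    - [0,[0,0,0],0]

```text
clock: 20.77
ee_pos: [473.2, -226.5, 116.7]
eef_rot: [0.706, 0.708, 0.008, 0.01]
contact_force: [-0.9, -0.1, -0.2]
grip_width: 1.001
```

```bash
python3 plan.py 470 -227.8 18 90 5|head -2;python3 chk.py a 469.8 -227.9 w5 0
```

```text
pos [ 473.2 -226.5  116.7] cw 89.86 tilt [ 0.0251 -0.0034 -0.9997] t 20.77 step mm 19.7
[np.float64(-0.03), np.float64(-0.06), np.float64(1.97)] 0.03
[ 473.2 -226.5  116.7]
```

View pics/w5.png

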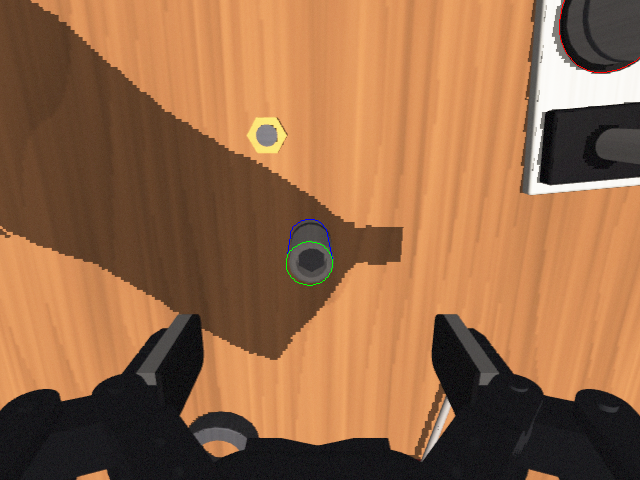

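Socket_a is at (311,262) against (310,263) predicted. Descending.

Call:
send_rows:
  increments:
    - [0,[-0.1,-0.2,1.6],0]
    - [0,[0,-0.2,2.2],0]
    - [0,[0,-0.2,2.2],0]
    - [0,[0,-0.2,2.0],0]
    - [0,[0,0,1.0],0]

```text
clock: 21.23
ee_pos: [475.5, -226.7, 27.1]
eef_rot: [0.704, 0.71, 0.009, 0.015]
contact_force: [-0.1, 0.5, 0.5]
grip_width: 1.0
```

Call:
send_rows:
  increments:
    - [0,[0,0,0],0]
    - [0,[0,0,0],0]
    - [0,[0,0,0],0]
    - [0,[0,0,0],0]
    - [0,[0,0,0],0]

```text
clock: 21.65
ee_pos: [478.7, -224.6, 27.4]
eef_rot: [0.702, 0.712, 0.009, 0.015]
contact_force: [0.1, -0.2, 0.2]
grip_width: 0.998
```

```bash
python3 plan.py 470.2 -227.5 18 90 5|head -2
```

```text
pos [ 478.7 -224.6   27.4] cw 89.25 tilt [ 0.0345 -0.0076 -0.9994] t 21.65 step mm 2.6
[np.float64(-0.06), np.float64(-0.17), np.float64(0.19)] 0.15
```

Call:
send_rows:
  increments:
    - [0,[-0.2,-0.3,0.3],0.3]
    - [0,[-0.1,-0.3,0.2],0.3]
    - [0,[0,-0.2,0.2],0]
    - [0,[0,0,0],0]
    - [0,[0,0,0],0]

```text
clock: 22.07
ee_pos: [470.9, -228.8, 21.1]
eef_rot: [0.707, 0.707, 0.01, 0.016]
contact_force: [0.1, -0.8, -0.7]
grip_width: 1.002
```

```bash
python3 plan.py 470.2 -227.5 18 90 5|head -2
```

```text
pos [ 470.9 -228.8   21.1] cw 89.93 tilt [ 0.0369 -0.0094 -0.9993] t 22.07 step mm 0.7
[np.float64(0.03), np.float64(-0.01), np.float64(0.06)] 0.01
```

Call:
send_rows:
  increments:
    - [0,[0.1,0,0.2],0]
    - [0.5,[0,0,0.1],0]
    - [1,[0,0,0],0]
    - [1,[0,0,0],0]
    - [1,[0,0,0],0]

```text
clock: 22.48
ee_pos: [471.0, -227.7, 17.7]
eef_rot: [0.707, 0.707, 0.01, 0.016]
contact_force: [-0.3, 0.5, -0.2]
grip_width: 0.457
```

Call:
send_rows:
  increments:
    - [1,[0,0,0],0]
    - [1,[0,0,0],0]
    - [1,[0,0,0],0]
    - [1,[0,0,0],0]
    - [1,[0,0,0],0]

```text
clock: 22.9
ee_pos: [471.0, -227.7, 18.0]
eef_rot: [0.707, 0.707, 0.01, 0.016]
contact_force: [0.2, -0.5, -0.3]
grip_width: 0.289
```

Call:
send_rows:
  increments:
    - [1,[0,0,-3.0],0]
    - [1,[0.5,0,-3.3],0]
    - [1,[2.5,0.5,-2.5],0]
    - [1,[3.5,1.0,-0.5],0]
    - [1,[3.6,1.2,0],0]

```text
clock: 23.32
ee_pos: [493.8, -127.7, 114.0]
eef_rot: [0.71, 0.704, 0.009, 0.015]
contact_force: [1.2, -0.3, -1.2]
grip_width: 0.286
```

Call:
send_rows:
  increments:
    - [1,[3.6,1.2,0],0]
    - [1,[3.6,1.2,0],0]
    - [1,[3.6,1.2,0],0]
    - [1,[3.6,1.2,0],0]
    - [1,[3.6,1.2,0],0]

```text
clock: 23.73
ee_pos: [557.4, 60.0, 116.7]
eef_rot: [0.711, 0.703, 0.011, 0.017]
contact_force: [0.4, -1.2, -1.8]
grip_width: 0.284
```

```bash
python3 plan.py 619 143.6 85 90 5|head -2
```

```text
pos [557.4  60.  116.7] cw 90.58 tilt [ 0.0394 -0.0098 -0.9992] t 23.73 step mm 21.7
[np.float64(1.68), np.float64(1.22), np.float64(0.63)] -0.12
```

Call:
send_rows:
  increments:
    - [1,[2.2,1.6,0],0]
    - [1,[2.2,1.6,0.4],-0.2]
    - [1,[1.5,1.4,1.0],-0.2]
    - [1,[0.8,0.8,1.0],0]
    - [1,[0.2,0.4,0.6],0]

```text
clock: 24.15
ee_pos: [620.1, 140.1, 87.7]
eef_rot: [0.705, 0.709, 0.012, 0.018]
contact_force: [-0.0, 0.6, -0.9]
grip_width: 0.287
```

Call:
send_rows:
  increments:
    - [1,[0,0,0],0]
    - [1,[0,0,0],0]
    - [1,[0,0,0],0]
    - [1,[0,0,0],0]
    - [1,[0,0,0],0]

```text
clock: 24.57
ee_pos: [618.0, 136.6, 86.1]
eef_rot: [0.706, 0.708, 0.01, 0.017]
contact_force: [0.1, 0.3, -1.3]
grip_width: 0.288
```

```bash
python3 plan.py 618.7 143.7 35 90 5|head -2
```

```text
pos [618.  136.6  86.1] cw 89.89 tilt [ 0.0377 -0.009  -0.9992] t 24.57 step mm 10.3
[np.float64(0.14), np.float64(0.01), np.float64(1.02)] 0.02
```

Call:
send_rows:
  increments:
    - [1,[0.3,-0.1,1.0],0]
    - [1,[0.3,-0.1,1.2],0]
    - [1,[0.2,-0.1,1.2],0]
    - [1,[0,0,1.0],0]
    - [1,[0,0,0.4],0]

```text
clock: 24.98
ee_pos: [617.1, 143.0, 37.2]
eef_rot: [0.707, 0.706, 0.012, 0.018]
contact_force: [0.2, 0.5, -1.8]
grip_width: 0.285
```

Call:
send_rows:
  increments:
    - [1,[0,0,0],0]
    - [1,[0,0,0],0]
    - [1,[0,0,0],0]
    - [1,[0,0,0],0]
    - [1,[0,0,0],0]

```text
clock: 25.4
ee_pos: [616.7, 142.7, 37.1]
eef_rot: [0.708, 0.706, 0.012, 0.018]
contact_force: [-0.5, 0.3, -0.6]
grip_width: 0.285
```

```bash
python3 plan.py 618.7 143.7 32 90 5|head -2
```

```text
pos [616.7 142.7  37.1] cw 90.1 tilt [ 0.0421 -0.0087 -0.9991] t 25.4 step mm 1.1
[np.float64(0.02), np.float64(0.04), np.float64(0.1)] -0.02
```

Call:
send_rows:
  increments:
    - [1,[0.1,0.2,0.2],0]
    - [1,[0,0,0.1],0]
    - [1,[0,0,0.1],0]
    - [1,[0,0,0],0]
    - [1,[0,0,0],0]

```text
clock: 25.82
ee_pos: [619.8, 143.8, 33.9]
eef_rot: [0.708, 0.706, 0.013, 0.019]
contact_force: [0.1, 0.4, -1.2]
grip_width: 0.284
```

Call:
send_rows:
  increments:
    - [1,[0,-0.1,0.1],0]
    - [1,[0,0,0.1],0]
    - [1,[0,0,0.1],0]
    - [1,[0,0,0.1],0]
    - [1,[0,0,0.1],0]

```text
clock: 26.23
ee_pos: [619.2, 143.8, 30.8]
eef_rot: [0.708, 0.706, 0.013, 0.019]
contact_force: [-7.7, -1.3, 18.6]
grip_width: 0.286
```

Call:
send_rows:
  increments:
    - [1,[0,0,0],0]
    - [1,[0,0,0],0]
    - [0,[0,0,0],0]
    - [0,[0,0,0],0]
    - [0,[0,0,0],0]

```text
clock: 26.65
ee_pos: [619.2, 143.9, 31.4]
eef_rot: [0.708, 0.706, 0.014, 0.019]
contact_force: [0.4, -0.1, 0.6]
grip_width: 0.704
```

Call:
send_rows:
  increments:
    - [0,[0,0,0],0]
    - [0,[0,0,-2.5],0]
    - [0,[0,0,-3],0]
    - [0,[0,0,-3],0]
    - [0,[0,0,-3],0]

```text
clock: 27.07
ee_pos: [610.2, 144.3, 142.8]
eef_rot: [0.708, 0.706, 0.009, 0.015]
contact_force: [-0.2, 0.3, 0.2]
grip_width: 0.997
```

Call:
send_rows:
  increments:
    - [0,[0,-3,-2],0]
    - [0,[0,-3.5,-1],0]
    - [0,[0,-3.5,0],0]
    - [0,[0,-3.5,0],0]
    - [0,[0,-3.5,0],0]

```text
clock: 27.48
ee_pos: [442.0, 144.9, 172.7]
eef_rot: [0.708, 0.705, 0.014, 0.02]
contact_force: [0.2, -0.3, 0.1]
grip_width: 0.996
```

Call:
send_rows:
  increments:
    - [0,[0,-3,0],0]
    - [0,[0,-2,0],0]
    - [0,[0,-1,0],0]
    - [0,[0,0,0],0]
    - [0,[0,0,0],0]

```text
clock: 27.9
ee_pos: [373.3, 144.9, 170.1]
eef_rot: [0.708, 0.706, 0.014, 0.02]
contact_force: [0.9, 0.8, 0.9]
grip_width: 0.999
```

```bash
python3 - <<'E'
from h import *
im=robot.get_image("top")[:,:,::-1].copy();c=robot.calibration("top");cv2.imwrite("pics/top2raw.png",im)
big=cv2.resize(im[130:350,180:480],None,fx=2.6,fy=2.6,interpolation=cv2.INTER_CUBIC)
def draw(p,col):cv2.polylines(big,[np.round((p-[180,130]+.5)*2.6).astype(int)],True,col)
for n,q in dict(a=(619.2,143.7),b=(626.3,64.5),c=(633.3,-14.9),d=(640.4,-94.3)).items():
    r,h=DIM[n];draw(proj(circ(*q,13,30),c),(0,0,255));draw(proj(circ(*q,13+h,r),c),(0,255,0))
cv2.imwrite("pics/top2.png",big)
S=cv2.cvtColor(im,cv2.COLOR_BGR2HSV)[...,1]
E
```

```text
(no output)
```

View pics/top2.png

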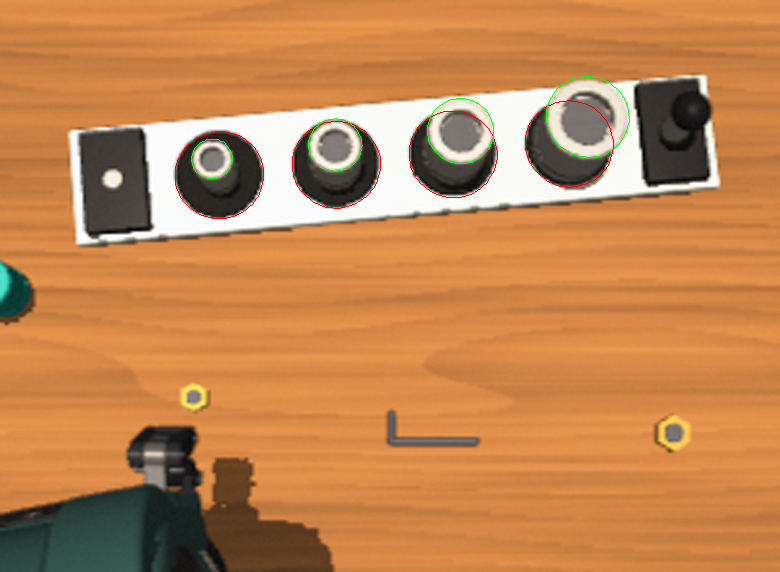

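The top view shows all four upright on their seats. Rim centres in the crop are a (212,159), b (335,147), c (460,131) and d (587,118). Each lies on its ideal circle to within about 1 mm. Handing in.

```bash
python3 -c "
from plant import robot
print(robot.sign_off(), robot.state()['clock'])"
```

```text
the job is handed in; nothing more can be done
the job is handed in; nothing more can be done
```

All four steel sockets are on the rack in the order asked, and the job is handed in. The largest, socket_d, is on seat_4 next to the post, followed by c on seat_3, b on seat_2 and a on seat_1 at the flat end. The last move ended at about 28 s of the 96 s allowed.

- **Final check:** the last top-camera picture shows all four upright. Each rim lies on the ideal centred outline to within about 1 mm, subject to the calibration's roughly 2 mm. The gripper was open and clear of everything.
- **Look-alikes:** I never gripped or approached the brown, turquoise and yellow ones. Only part of the turquoise one is in the last picture, so I did not check all three again at the end.
- **What was off:** the tool slowly tilted, reaching about 2.5° by the last placing, and the moves gave no way to correct it. The sockets still settled upright once released. The highest force I saw was about 29 N, while pressing socket_c onto its seat.

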